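Stamp a batch tag and wind the soak timer

TASK

Log a soak batch: slide the blue tag paddle into the mouth of the stamper, lying flat and straight between the white lines with its tag end up against the back stop (a few millimetres short is fine), then press the red plunger all the way down to its stop, hold it there a moment and let it come fully back up. After that, wind the blue key of the timer clockwise, in as many part-turns as it takes, until it is fully wound. Leave the blue paddle in the stamper, and do not disturb the orange paddle, the bottle, the jar or the can.

Things in the scene. Friction and masses are not known exactly. Their poses are not given: they have to be found in the camera images.
- stamper: Grey C-shaped stamper fixed to the table. Origin on the table under the stamp axis; -x is its open mouth, +x its column. Base 72 mm wide, 20 mm thick, x = -130 to +95 mm; on it a back stop 12 mm high, front face at x = +27 mm, and white lines along x at y = +-26 mm. Column 50 mm wide, x = +60 to +95 mm; overhanging arm 44 mm wide, x = -25 to +95 mm, z = 90 to 120 mm.
- anvil (a point): Point on the top face of the stamper's base, straight under the stamp, 20 mm above the table; axes as the stamper's. The blue paddle's origin belongs here: touching the back stop it lies at x = +2 mm.
- plunger (a joint): Downward travel of the sprung plunger in m: 0 = up, 0.022 = at its stop. The spring pushes back with 4 N at the top to 9 N at the stop and returns it. It carries a black stamp 34 x 36 mm, whose underside is 30 mm above the base when up and 8 mm above it at the stop.
- plunger_top (a point): Centre of the top of the plunger's red mushroom knob (44 mm across, 20 mm thick), 162 mm above the table when up; moves with the plunger. The knob's underside is 22 mm above the arm when up.
- timer: White round wind-up timer fixed to the table, 97 mm across and 50 mm high, with the key on its top. Origin on the table on its axis, z up.
- key (a joint): Winding of the timer's blue key in rad: grows clockwise seen from above, 0 = run down, 3.0 = fully wound at its stop. It starts partly wound and stays where it is left; the torque to turn it is about 0.1 N m.
- key_grip (a point): Point to grip on the key's wing, on the turning axis, 75 mm above the table. The upright wing is 44 mm long (along this point's x), 12 mm thick (along y), from 57 to 87 mm above the table. Below it is a round flange 52 mm across.
- paddle_blue: Loose blue tag paddle, a plate 6 mm thick. Origin at the underside, under the centre of its tag end (50 mm along x, 46 mm along y, with a paper tag on top). A neck 24 mm wide runs from it to x = -118 mm and carries an upright grip tab: 34 mm along x, 12 mm thick along y, centred on x = -95 mm, z = 6 to 46 mm. About 60 g.
- paddle_orange: The same paddle in orange; a bystander on the same drape.
- amber_bottle: Amber bottle 44 mm across, 105 mm high, standing beside the stamper's mouth. Origin at the centre of its underside.
- white_jar: White jar with green cap, 48 mm across, 70 mm high, standing on the other side of the stamper's mouth. Origin at the centre of its underside.
- spray_can: White can 52 mm across, 130 mm high, standing behind the timer. Origin at the centre of its underside.
Not all that is in view belongs to the job. There is more than one size of the paddle_blue; the job needs the smallest.

How it is judged:
On the way, in this order (a step that is already met when the one before it is completed fails the run):
1. the blue paddle lies flat and straight on the stamper's base, its tag under the stamp, with the plunger up (x of paddle_blue in the frame of anvil between -0.008 and 0.006 m and y of paddle_blue in the frame of anvil between -0.008 and 0.008 m and z of paddle_blue in the frame of anvil between -0.004 and 0.004 m and angle between the x axis of paddle_blue and the x axis of anvil, either way round below 0.15 rad and angle between paddle_blue's own z axis and vertical below 0.08 rad and value of joint plunger below 0.004 m), for 0.2 s.
2. the plunger is pressed down to its stop on the tag and held there a moment (x of paddle_blue in the frame of anvil between -0.008 and 0.006 m and y of paddle_blue in the frame of anvil between -0.008 and 0.008 m and z of paddle_blue in the frame of anvil between -0.004 and 0.004 m and angle between the x axis of paddle_blue and the x axis of anvil, either way round below 0.15 rad and angle between paddle_blue's own z axis and vertical below 0.08 rad and value of joint plunger above 0.02 m), for 0.2 s.
3. the plunger has come back up (value of joint plunger below 0.003 m), for 0.1 s.
4. the timer's key is fully wound (value of joint key above 2.8 rad), for 0.2 s.
At the end, for the whole second after the job is handed in: Blue paddle at rest flat on the stamper base, within 8 mm of the anvil point sideways and lengthways, straight within 0.15 rad; plunger up (within 3 mm); key past 2.8 of 3.0 rad; orange paddle, bottle, jar and can within 20 mm of their starts, upright (x of paddle_blue in the frame of anvil between -0.008 and 0.006 m and y of paddle_blue in the frame of anvil between -0.008 and 0.008 m and z of paddle_blue in the frame of anvil between -0.004 and 0.004 m and angle between the x axis of paddle_blue and the x axis of anvil, either way round below 0.15 rad and angle between paddle_blue's own z axis and vertical below 0.08 rad and value of joint plunger below 0.003 m and value of joint key above 2.8 rad and linear speed of paddle_blue below 0.02 m/s and distance of each of paddle_orange, amber_bottle, white_jar, spray_can from where it was at the start of the episode below 0.02 m and angle between each of amber_bottle, white_jar, spray_can's own z axis and vertical below 0.2 rad); the robot touches nothing.
It fails at once if the amber bottle is knocked more than 20 mm away or tipped (distance of amber_bottle from where it was at the start of the episode above 0.02 m or angle between amber_bottle's own z axis and vertical above 0.5 rad).
It fails at once if the white jar is knocked more than 20 mm away or tipped (distance of white_jar from where it was at the start of the episode above 0.02 m or angle between white_jar's own z axis and vertical above 0.5 rad).
It fails at once if the spray can is knocked more than 20 mm away or tipped (distance of spray_can from where it was at the start of the episode above 0.02 m or angle between spray_can's own z axis and vertical above 0.5 rad).
It fails at once if the orange paddle is moved more than 20 mm (distance of paddle_orange from where it was at the start of the episode above 0.02 m).
It also fails if it takes over 72 s, if anything falls off the work surface, if the arm or the gripper's body presses on something with over 40 N, if the wrist force passes 120 N, or if a joint passes its speed limit or range.

ROBOT

A 6-joint arm with a two-finger parallel gripper is mounted at the origin on the work surface. World frame = base frame: x ahead of the robot, y to its left, z up, the work surface at z = 0. Lengths are in m, angles in rad, forces in N, time in s.
With the tool pointing down it reaches from about 0.375 to 0.75 m from the base axis. Payload 9 kg.
Tool frame: the origin (TCP) lies at the very end of the fingers, on their centre line; the grasp point (between the pads) lies 19 mm behind it; z points along the fingers, y is the line along which they close (so a half turn about z gives the same grasp; the last joint's range is limited). The gripper opens to 85 mm and grips with 20 to 120 N. Pads are 22 mm wide; open, the fingers measure 114 mm over their backs; the gripper's body (76 mm by 85 mm) begins 54 mm behind the grasp point. The pads swing forward as they close: fully open they stand 13 mm farther back than shut.
Start: joints at [-1.507, 0.104, 0.097, 1.564, 0, 1.353], TCP at [0.167, -0.576, 0.231] pointing down, gripper open.
Joint ranges: [-2.99, 2.99], [-0.84, 1.86], [-1.1, 1.16], [-1.84, 2.11], [-1.51, 1.56], [-3.14, 3.14]. Speed limits (rad/s): [2.22, 2.22, 2.57, 3.14, 3.14, 3.14].

INTERFACE

Orientations are given as [roll, pitch, yaw] about the fixed x, y, z axes, in that order (R = Rz(yaw) Ry(pitch) Rx(roll)).
In Python, from workcell import get_state, get_image, camera_info, sign_off gives the robot as it stands. The module is installed in compiled form; this text tells all that it offers.
- The arm moves only by the shell command python3 -m pendant 'ROWS' [FORCE]. ROWS is JSON, a list of rows, each an object with "offset": the shift along the tool's x, y, z scaled (see below), a list of three; "dr": the turn, a rotation vector about the tool's x, y, z scaled (see below), a list of three; "jaw": the closure, from -1 (fully open) to 1 (shut). A call has exactly 5 rows; each row is the pose to reach, as a shift and turn from the pose commanded when the call began, along the tool's axes at that moment; what a row does not reach only later rows make up. The controller multiplies each number of a shift by 0.25 m and each number of a turn by 0.5 rad. A row lasts 1/10 s, in which the tool goes at most 50 mm and 8.59 degrees, less where a joint would pass 70% of its speed; a pose out of reach is approached as far as the arm can. A call with a number of a shift or a turn outside -1 to 1 is refused whole. A call with a gripper value outside its range is refused whole. The fingers move at their own pace and stop on an object; FORCE is the grip in N (left out, the last holds). Time passes only in rows, so rows that repeat a pose let the fingers close, or fill a call up. It gives the time, the measured TCP pose, the force, the opening and the grip force at its end, in the units of the state.
- get_state(): the state, without advancing time (a new reading comes with each control period).
- get_image(name): name is "scene" or "top" or "wrist"; returns the picture (384x512x3 uint8, red, green, blue); there is no depth.
- camera_info(name): a dict with "fov_y" (degrees; the focal length in pixels is half the picture's height over the tangent of half this angle, whatever the lens; pixels are square), "cx", "cy" (the principal point, pixels), "R" (3x3) and "t" (3): a world point X has camera coordinates R X + t; the wrist camera has in their place "T_tool_cam" (4x4, takes a point from camera to tool coordinates, whose origin is the TCP and whose axes are the flange's). Camera axes: x right, y down, z forward; pixel columns grow to the right and rows downward; lengths in m; the calibration is good to about 2 mm. A picture is of the moment at which its call begins: read the wrist's pose just before it. camera_info takes no time and is no camera call.
- sign_off(): hands the job in; it is judged then, once.
The state is a dict: "t": time; "joints": joint angles; "qd": joint speeds; "joint_efforts": joint torques, N m; "position": TCP position; "orientation": TCP orientation; "contact_force": force on the tool from outside, world axes, zero at the start; "ft_torque": the same for the moment, N m; "opening": opening from 0.0 (shut) to 1.0 (fully open); "grasp_force": force on a finger pad.
Only numpy, scipy, OpenCV 4.12 (cv2) and the standard library are available. Lean on these libraries where they do the work, as an engineer would, in place of code of your own. Each camera call takes 0.05 s, during which the arm holds its last target. There are 200 camera calls.

## Working session

There is one attempt and no reset: what is moved stays moved. The work goes in short steps, Python scripts to look and compute and a shell command to move; the robot and the scene stay as the last step left them, time stands still between calls to the robot, and variables do not carry over. Pictures are saved under pics/ and viewed, at most 10 in all, crops included, and the job is handed in when it is done.

```bash
mkdir -p pics
python3 - <<'E'
from workcell import *
import cv2,json
for n in("scene","top"):
    cv2.imwrite(f"pics/{n}0.png",get_image(n)[:,:,::-1])
    i=camera_info(n);print(n,i)
print(camera_info("wrist"));print(get_state())
E
```

```text
scene {'fov_y': 56.33555420276805, 'cx': 254.36250164727133, 'cy': 196.1926661178062, 'R': array([[ 0.01722105,  0.99972838,  0.0157038 ],
       [ 0.81500081, -0.00493712, -0.57943878],
       [-0.57920386,  0.02277715, -0.81486446]]), 't': array([ 0.0995396 , -0.39390234,  1.52678516])}
top {'fov_y': 46.12416639741778, 'cx': 255.6036625413044, 'cy': 189.83095706445863, 'R': array([[-1.08174036e-02, -9.99941297e-01, -6.21561345e-04],
       [-9.94877692e-01,  1.08250988e-02, -1.00504706e-01],
       [ 1.00505534e-01, -4.68822445e-04, -9.94936389e-01]]), 't': array([-0.0914158 ,  0.57303084,  1.74406906])}
{'fov_y': 58.682239241645505, 'cx': 255.90743846062242, 'cy': 193.66984511821124, 'T_tool_cam': array([[-5.00482975e-04, -9.52439709e-01, -3.04726680e-01,
         7.88861091e-02],
       [ 9.99999853e-01, -5.40355684e-04,  4.65115480e-05,
         6.87052876e-04],
       [-2.08960239e-04, -3.04726612e-01,  9.52439840e-01,
        -1.42394719e-01],
       [ 0.00000000e+00,  0.00000000e+00,  0.00000000e+00,
         1.00000000e+00]])}
{'t': 0.1, 'joints': array([-1.50666791e+00,  1.04628179e-01,  9.65645232e-02,  1.56389874e+00,
        3.49990759e-05,  1.35309594e+00]), 'qd': array([ 0.0009733 , -0.0015248 ,  0.00195333,  0.00029171,  0.00104123,
       -0.00011212]), 'joint_efforts': array([ 6.90241126e-03, -5.58210576e+01,  5.04717708e+01,  1.30031057e-02,
       -1.91714194e-04, -5.32550132e-06]), 'position': array([ 0.16686814, -0.57602913,  0.23061639]), 'orientation': array([-3.14046167e+00, -2.86025634e-04,  2.81828620e-01]), 'contact_force': array([-0.07448037, -0.08496916,  0.0329757 ]), 'ft_torque': array([-0.04815197,  0.05477268, -0.01559109]), 'grasp_force': 0.0, 'opening': 0.9948083284472988}
```

View pics/top0.png

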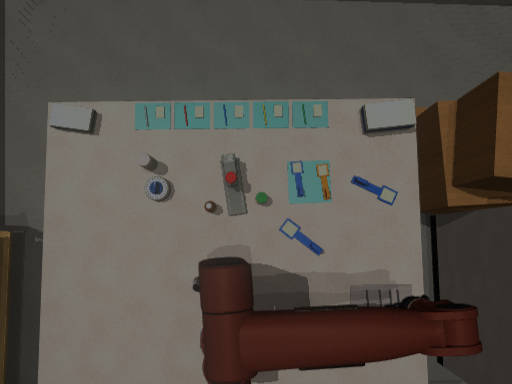

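View pics/scene0.png

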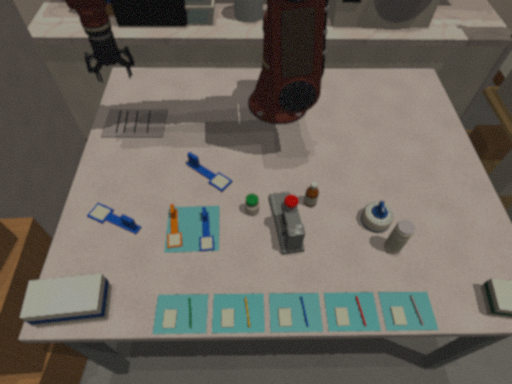

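The top view has three blue paddles that could be the one wanted: on the drape (298,178), at right (375,190) and in front (302,237). The orange paddle is at (323,181). The drape one looks smallest and shares the drape with the orange one. Next is a close crop to check.

Run:
```python
import cv2
a=cv2.imread("pics/top0.png")
# crop A: cols 270-410, rows 145-260 ; crop B: cols 135-275 
A=a[145:260,275:405]; B=a[145:225,135:275]
A=cv2.resize(A,None,fx=5,fy=5,interpolation=cv2.INTER_CUBIC)
B=cv2.resize(B,None,fx=5.7,fy=5.7,interpolation=cv2.INTER_CUBIC)
cv2.imwrite("pics/cA.png",A);cv2.imwrite("pics/cB.png",B)
```

```text
(no output)
```

View pics/cA.png

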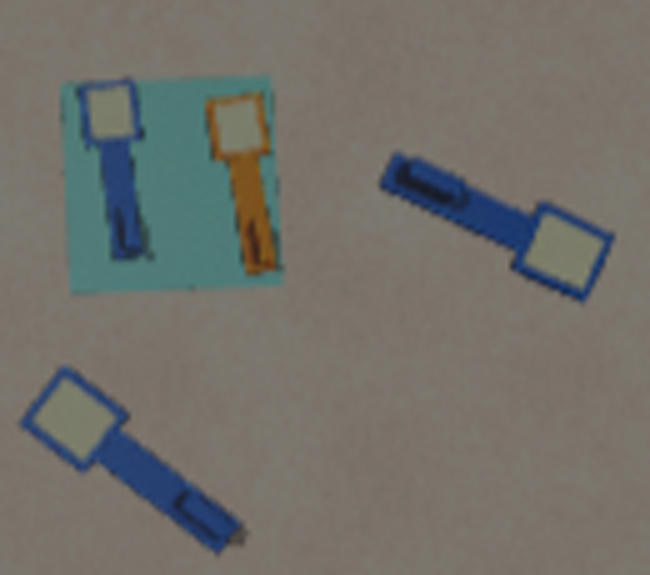

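View pics/cB.png

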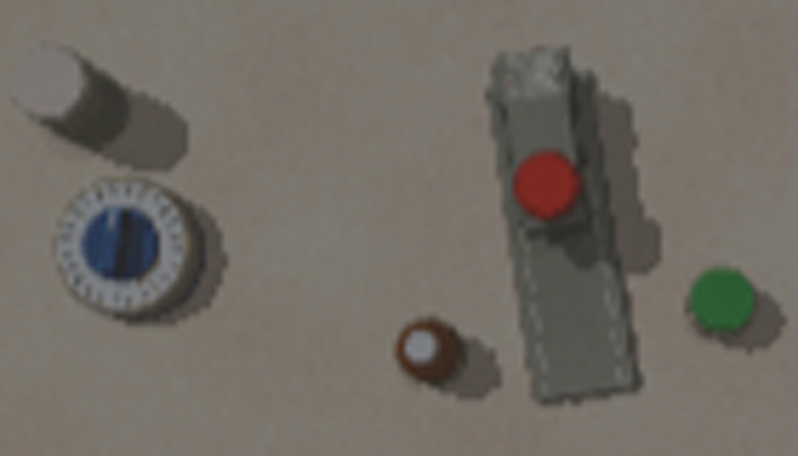

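```bash
cat > h.py <<'E'
import numpy as np
from workcell import *
from scipy.spatial.transform import Rotation as Ro
def cam(n,st=None):
    i=camera_info(n)
    f=192/np.tan(np.radians(i['fov_y']/2))
    K=np.array([[f,0,i['cx']],[0,f,i['cy']],[0,0,1]])
    if n=="wrist":
        T=np.eye(4);T[:3,:3]=Ro.from_euler('xyz',st['orientation']).as_matrix();T[:3,3]=st['position']
        W=np.linalg.inv(T@i['T_tool_cam']);return K,W[:3,:3],W[:3,3]
    return K,np.array(i['R']),np.array(i['t'])
def back(c,uv,z):
    K,R,t=c; d=R.T@np.linalg.inv(K)@np.array([uv[0],uv[1],1.]);o=-R.T@t
    return (o+d*(z-o[2])/d[2])
def go(target,yaw,st=None):
    "shift (scaled) in current tool axes and turn about tool z (scaled) to reach pose pointing down"
    st=st or get_state()
    R=Ro.from_euler('xyz',st['orientation'])
    off=R.inv().apply(np.array(target)-st['position'])/.25
    Rt=Ro.from_euler('xyz',[np.pi,0,yaw])
    dr=(R.inv()*Rt).as_rotvec()/.5
    print("offset",off.round(3),"dr",dr.round(3),"mm",np.linalg.norm(off)*250)
E
python3 - <<'E'
from h import *
c=cam("top")
A=lambda u,v,z:back(c,(275+(u+.5)/5-.5,145+(v+.5)/5-.5),z)
B=lambda u,v,z:back(c,(135+(u+.5)/5.7-.5,145+(v+.5)/5.7-.5),z)
t=A(111,113,.006);e=A(127,260,.006)
print("blue tag",t,"end",e,np.linalg.norm(t-e),"yaw",np.arctan2(*(t-e)[[1,0]]))
t=A(238,127,.006);e=A(261,272,.006);print("or",t,e)
k=B(547,184,.162);print("knob",k)
m=(B(540,402,.02)+B(638,385,.02))/2;print("mouth",m,"yaw",np.arctan2(*(k-m)[[1,0]]),np.linalg.norm((k-m)[:2]))
for a,b in (((525,265),(545,390)),((602,258),(628,375))):
    p,q=B(*a,.02),B(*b,.02);print("line",p,q,np.arctan2(*(p-q)[[1,0]]))
print("timer",B(122,243,.055),"bottle",B(420,345,.105),"jar",B(723,300,.07),"can",B(48,80,.13))
print("key",np.arctan2(*(B(122,210,.087)-B(125,280,.087))[[1,0]]))
go([t[0]-.17,t[1]-.02,.25],0.1) if 0 else None
E
```

```text
blue tag [ 0.66355118 -0.26349469  0.006     ] end [ 0.54534295 -0.27385495  0.006     ] 0.11866136409199328 yaw 0.087420756137101
or [ 0.65113104 -0.36484843  0.006     ] [ 0.53461595 -0.3801398   0.006     ]
knob [ 0.60703768 -0.00676479  0.162     ]
mouth [ 0.47967855 -0.02713282  0.02      ] yaw 0.15858302919546713 0.12897753567695439
line [0.56918644 0.01661662 0.02      ] [0.48241898 0.00320346 0.02      ] 0.15337339670748817
line [ 0.57348145 -0.0367788   0.02      ] [ 0.49214675 -0.05411906  0.02      ] 0.2100515596788053
timer [0.5837369  0.28833764 0.055     ] bottle [0.5086575 0.0804701 0.105    ] jar [ 0.53914066 -0.11963165  0.07      ] can [0.68343239 0.32139988 0.13      ]
key 0.05386083713835372
```

```bash
cat >> h.py <<'E'
def plan(target,dyaw,n):
    "n calls; dyaw total world yaw turn (tool pointing down assumed)"
    st=get_state();p=st['position'].copy();y=st['orientation'][2]
    for k in range(n):
        s=(np.array(target)-p)/(n-k);
        R=Ro.from_euler('xyz',[np.pi,0,y])
        print((R.inv().apply(s)/.25).round(3), "drz",round(-dyaw/n/.5,3)); p=p+s;y+=dyaw/n
E
python3 - <<'E'
from h import *
plan([.56,-.27,.25],.087+np.pi-.282,6)
E
```

```text
[ 0.308 -0.123 -0.013] drz -0.982
[ 0.33   0.037 -0.013] drz -0.982
[ 0.274  0.188 -0.013] drz -0.982
[ 0.153  0.295 -0.013] drz -0.982
[-0.005  0.332 -0.013] drz -0.982
[-0.161  0.291 -0.013] drz -0.982
```

```bash
python3 -m pendant '[{"offset":[0.31,-0.12,-0.01],"dr":[0,0,-0.98],"jaw":-1},{"offset":[0.31,-0.12,-0.01],"dr":[0,0,-0.98],"jaw":-1},{"offset":[0.31,-0.12,-0.01],"dr":[0,0,-0.98],"jaw":-1},{"offset":[0.31,-0.12,-0.01],"dr":[0,0,-0.98],"jaw":-1},{"offset":[0.31,-0.12,-0.01],"dr":[0,0,-0.98],"jaw":-1}]' 40
python3 -m pendant '[{"offset":[0.33,0.04,-0.01],"dr":[0,0,-0.98],"jaw":-1},{"offset":[0.33,0.04,-0.01],"dr":[0,0,-0.98],"jaw":-1},{"offset":[0.33,0.04,-0.01],"dr":[0,0,-0.98],"jaw":-1},{"offset":[0.33,0.04,-0.01],"dr":[0,0,-0.98],"jaw":-1},{"offset":[0.33,0.04,-0.01],"dr":[0,0,-0.98],"jaw":-1}]'
python3 -m pendant '[{"offset":[0.27,0.19,-0.01],"dr":[0,0,-0.98],"jaw":-1},{"offset":[0.27,0.19,-0.01],"dr":[0,0,-0.98],"jaw":-1},{"offset":[0.27,0.19,-0.01],"dr":[0,0,-0.98],"jaw":-1},{"offset":[0.27,0.19,-0.01],"dr":[0,0,-0.98],"jaw":-1},{"offset":[0.27,0.19,-0.01],"dr":[0,0,-0.98],"jaw":-1}]'
python3 -m pendant '[{"offset":[0.15,0.3,-0.01],"dr":[0,0,-0.98],"jaw":-1},{"offset":[0.15,0.3,-0.01],"dr":[0,0,-0.98],"jaw":-1},{"offset":[0.15,0.3,-0.01],"dr":[0,0,-0.98],"jaw":-1},{"offset":[0.15,0.3,-0.01],"dr":[0,0,-0.98],"jaw":-1},{"offset":[0.15,0.3,-0.01],"dr":[0,0,-0.98],"jaw":-1}]'
python3 -m pendant '[{"offset":[0,0.33,-0.01],"dr":[0,0,-0.98],"jaw":-1},{"offset":[0,0.33,-0.01],"dr":[0,0,-0.98],"jaw":-1},{"offset":[0,0.33,-0.01],"dr":[0,0,-0.98],"jaw":-1},{"offset":[0,0.33,-0.01],"dr":[0,0,-0.98],"jaw":-1},{"offset":[0,0.33,-0.01],"dr":[0,0,-0.98],"jaw":-1}]'
python3 -c "
from h import *
print(get_state()['joints'])
go([.56,-.27,.25],.087+np.pi)"
```

```text
t: 0.6
position: [0.2332, -0.5257, 0.2335]
orientation: [-3.141, -0.0, 0.773]
contact_force: [-0.3, 0.3, -0.6]
opening: 1.0
grasp_force: 0.0
t: 1.1
position: [0.2991, -0.4755, 0.2361]
orientation: [-3.141, -0.0, 1.261]
contact_force: [-0.0, -0.1, -0.9]
opening: 1.004
grasp_force: 0.0
t: 1.6
position: [0.3648, -0.4258, 0.2386]
orientation: [-3.141, -0.0, 1.75]
contact_force: [0.2, -0.4, 0.6]
opening: 1.001
grasp_force: 0.0
t: 2.1
position: [0.4317, -0.3755, 0.2411]
orientation: [-3.142, -0.0, 2.239]
contact_force: [0.3, -0.1, 0.9]
opening: 1.003
grasp_force: 0.0
t: 2.6
position: [0.4963, -0.3243, 0.2436]
orientation: [3.142, -0.0, 2.728]
contact_force: [0.5, -0.2, -0.3]
opening: 1.001
grasp_force: 0.0
[-7.99070107e-01  8.57293893e-02  1.00223043e-01  1.58553440e+00
 -5.70019025e-05 -3.85892081e-01]
offset [-0.146  0.301 -0.025] dr [ 0. -0. -1.] mm 83.90558644543718
```

```bash
python3 -m pendant '[{"offset":[-0.15,0.3,-0.025],"dr":[0,0,-1],"jaw":-1},{"offset":[-0.15,0.3,-0.025],"dr":[0,0,-1],"jaw":-1},{"offset":[-0.15,0.3,-0.025],"dr":[0,0,-1],"jaw":-1},{"offset":[-0.15,0.3,-0.025],"dr":[0,0,-1],"jaw":-1},{"offset":[-0.15,0.3,-0.025],"dr":[0,0,-1],"jaw":-1}]'
python3 - <<'E'
from h import *
import cv2,pickle
st=get_state();im=get_image("wrist");cv2.imwrite("pics/w1.png",im[:,:,::-1]);pickle.dump(st,open("w1.pkl","wb"))
K,R,t=cam("wrist",st)
for X in([.6636,-.2635,.006],[.569,-.272,.046]):
    p=K@(R@np.array(X)+t);print(p[:2]/p[2])
E
```

```text
t: 3.1
position: [0.5606, -0.2705, 0.2499]
orientation: [3.142, -0.0, -3.055]
contact_force: [0.9, 0.4, 0.6]
opening: 1.001
grasp_force: 0.0
[254.89035115 237.37478668]
[254.3773042  170.41599472]
```

View pics/w1.png

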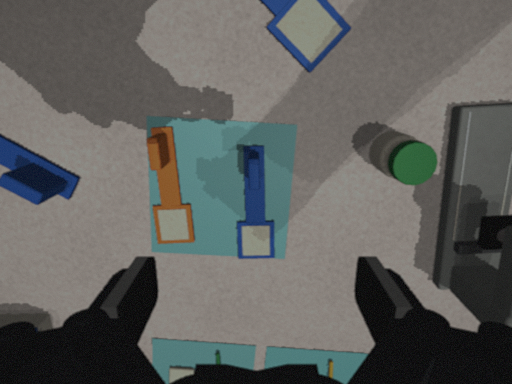

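The wrist view shows the small blue paddle with its tag at (255.5,240), neck end at (253.5,146) and tab at about (254,168). The orange paddle is at (170,185) and clear.

Run:
```python
from h import *
import pickle
st=pickle.load(open("w1.pkl","rb"));c=cam("wrist",st)
t=back(c,(255.5,240),.006);e=back(c,(253.7,146.5),.006)
y=np.arctan2(*(t-e)[[1,0]]);d=np.array([np.cos(y),np.sin(y),0])
print(t,e,np.linalg.norm(t-e),y)
g=t-.095*d;print("tab",g,"from end",e+.023*d)
K,R,T=c
for z in(.046,):
  for a in(-.112,-.078):
    p=K@(R@(t+a*d+[0,0,z-.006])+T);print(p[:2]/p[2])
go([g[0],g[1],.1],y+np.pi)
```

```text
[ 0.66708723 -0.26244261  0.006     ] [ 0.55103505 -0.27447976  0.006     ] 0.11667476907934146 0.10335232406111805
tab [ 0.57259416 -0.27224361  0.006     ] from end [ 0.57391232 -0.27210688  0.006     ]
[253.53981696 157.71425094]
[254.15848136 189.29278654]
offset [-0.048 -0.01   0.6  ] dr [ 0.    -0.    -0.036] mm 150.45591553925712
```

```bash
python3 -m pendant '[{"offset":[-0.05,-0.01,0.2],"dr":[0,0,-0.03],"jaw":-0.5},{"offset":[-0.05,-0.01,0.4],"dr":[0,0,-0.03],"jaw":-0.5},{"offset":[-0.05,-0.01,0.6],"dr":[0,0,-0.03],"jaw":-0.5},{"offset":[-0.05,-0.01,0.75],"dr":[0,0,-0.03],"jaw":-0.5},{"offset":[-0.05,-0.01,0.75],"dr":[0,0,-0.03],"jaw":-0.5}]' 60
python3 -c "
from h import *
go([.573,-.2722,.012],.10+np.pi)"
```

```text
t: 3.65
position: [0.5694, -0.2694, 0.056]
orientation: [3.135, -0.008, -3.041]
contact_force: [-0.4, -0.1, -0.2]
opening: 0.749
grasp_force: 0.0
offset [-0.014 -0.014  0.176] dr [ 0.014 -0.015  0.002] mm 44.25563794162711
```

```bash
python3 -m pendant '[{"offset":[-0.01,0,0.09],"dr":[0,0,0],"jaw":-0.5},{"offset":[-0.01,0,0.176],"dr":[0,0,0],"jaw":-0.5},{"offset":[-0.01,0,0.176],"dr":[0,0,0],"jaw":-0.5},{"offset":[-0.01,0,0.176],"dr":[0,0,0],"jaw":-0.5},{"offset":[-0.01,0,0.176],"dr":[0,0,0],"jaw":-0.5}]' 60
python3 -c "
from h import *
go([.573,-.2722,.012],.10+np.pi)"
```

```text
t: 4.15
position: [0.5771, -0.2724, 0.0213]
orientation: [-3.139, 0.002, -3.037]
contact_force: [0.5, 0.1, 0.4]
opening: 0.75
grasp_force: 0.0
offset [0.016 0.003 0.037] dr [-0.005  0.005  0.008] mm 10.138471085967655
```

```bash
python3 -m pendant '[{"offset":[0.014,0,0.03],"dr":[0,0,0],"jaw":-0.5},{"offset":[0.014,0,0.03],"dr":[0,0,0],"jaw":-0.5},{"offset":[0.014,0,0.03],"dr":[0,0,0],"jaw":1},{"offset":[0.014,0,0.03],"dr":[0,0,0],"jaw":1},{"offset":[0.014,0,0.03],"dr":[0,0,0],"jaw":1}]' 60
python3 -m pendant '[{"offset":[0,0,0],"dr":[0,0,0],"jaw":1},{"offset":[0,0,0],"dr":[0,0,0],"jaw":1},{"offset":[0,0,0],"dr":[0,0,0],"jaw":1},{"offset":[0,0,0],"dr":[0,0,0],"jaw":1},{"offset":[0,0,0],"dr":[0,0,0],"jaw":1}]' 60
python3 -c "
from h import *
go([.573,-.2722,.012],.10+np.pi)"
```

```text
t: 4.65
position: [0.5725, -0.2717, 0.0112]
orientation: [-3.141, 0.0, -3.036]
contact_force: [-0.2, 0.3, 0.4]
opening: 0.246
grasp_force: 0.0
t: 5.15
position: [0.5726, -0.2718, 0.0113]
orientation: [-3.141, 0.0, -3.036]
contact_force: [1.3, 0.1, 3.1]
opening: 0.132
grasp_force: 58.9
offset [-0.001 -0.002 -0.003] dr [-0.001  0.001  0.01 ] mm 0.9118670054448714
```

```bash
python3 -m pendant '[{"offset":[0,0,-0.1],"dr":[0,0,0],"jaw":1},{"offset":[0,0,-0.25],"dr":[0,0,0],"jaw":1},{"offset":[0,0,-0.45],"dr":[0,0,0],"jaw":1},{"offset":[0,0,-0.65],"dr":[0,0,0],"jaw":1},{"offset":[0,0,-0.8],"dr":[0,0,0],"jaw":1}]'
python3 -c "
from h import *
go([.49,-.14,.25],.165+np.pi)"
```

```text
t: 5.65
position: [0.5726, -0.2719, 0.2143]
orientation: [-3.14, 0.001, -3.036]
contact_force: [0.7, -1.0, -0.5]
opening: 0.129
grasp_force: 58.5
offset [ 0.273  0.559 -0.144] dr [-0.003  0.003 -0.12 ] mm 159.65433846743775
```

```bash
python3 -m pendant '[{"offset":[0.06,0.12,-0.1],"dr":[0,0,-0.03],"jaw":1},{"offset":[0.13,0.27,-0.144],"dr":[0,0,-0.06],"jaw":1},{"offset":[0.2,0.42,-0.144],"dr":[0,0,-0.09],"jaw":1},{"offset":[0.25,0.52,-0.144],"dr":[0,0,-0.12],"jaw":1},{"offset":[0.273,0.559,-0.144],"dr":[0,0,-0.12],"jaw":1}]'
python3 -m pendant '[{"offset":[0,0,0],"dr":[0,0,0],"jaw":1},{"offset":[0,0,0],"dr":[0,0,0],"jaw":1},{"offset":[0,0,0],"dr":[0,0,0],"jaw":1},{"offset":[0,0,0],"dr":[0,0,0],"jaw":1},{"offset":[0,0,0],"dr":[0,0,0],"jaw":1}]'
python3 - <<'E'
from h import *
import cv2,pickle
st=get_state();im=get_image("wrist");pickle.dump(st,open("w2.pkl","wb"))
cv2.imwrite("pics/w2.png",cv2.resize(im[:,:,::-1],(800,600),interpolation=cv2.INTER_CUBIC))
E
```

```text
t: 6.15
position: [0.4889, -0.138, 0.2472]
orientation: [3.142, 0.0, -2.975]
contact_force: [-0.6, 0.6, -0.3]
opening: 0.13
grasp_force: 58.6
t: 6.65
position: [0.49, -0.1404, 0.2467]
orientation: [3.141, -0.001, -2.977]
contact_force: [0.1, -0.4, -1.0]
opening: 0.135
grasp_force: 58.6
```

View pics/w2.png

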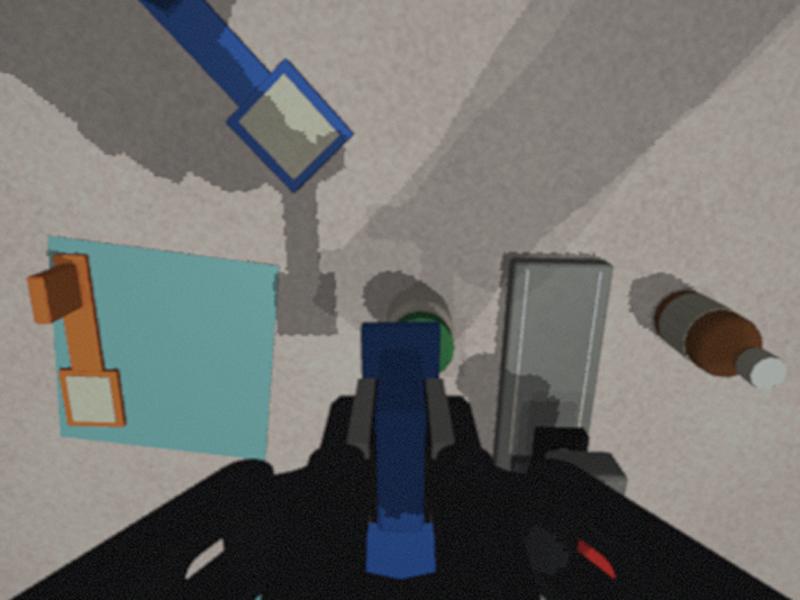

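Run:
```python
from h import *
import pickle
st=pickle.load(open("w2.pkl","rb"));c=cam("wrist",st)
P=lambda u,v,z:back(c,((u+.5)/1.5625-.5,(v+.5)/1.5625-.5),z)
a,b,e,f=P(524,268,.02),P(511,455,.02),P(600,268,.02),P(583,430,.02)
for p,q in((a,b),(e,f)):print(p,q,np.arctan2(*(q-p)[[1,0]]))
m=(P(516,263,.02)+P(608,264,.02))/2
print("front",P(516,263,.02),P(608,264,.02),m)
y=.165
for y in(.15,.165,.18):
    n=np.array([-np.sin(y),np.cos(y),0]);d=np.array([np.cos(y),np.sin(y),0])
    print(y,[float((x@n).round(4)) for x in(a,b,e,f)], "knob n",np.array([.607,-.0068,0])@n,"anvil x from front",m@d+.13, "knob d",np.array([.607,-.0068,0])@d)
```

```text
[ 0.49029313 -0.05175649  0.02      ] [ 0.64168174 -0.02626277  0.02      ] 0.16683387343252837
[0.48147076 0.00156667 0.02      ] [0.61031458 0.02443034 0.02      ] 0.17562441711894572
front [ 0.4876648  -0.05820152  0.02      ] [0.47771974 0.0063629  0.02      ] [ 0.48269227 -0.02591931  0.02      ]
0.15 [-0.1244, -0.1219, -0.0704, -0.067] knob n -0.09743258974143981 anvil x from front 0.6033988241567891 knob d 0.5991678650063572
0.165 [-0.1316, -0.1313, -0.0775, -0.0761] knob n -0.10640880972757712 anvil x from front 0.6018792093327832 knob d 0.5976390258444978
0.18 [-0.1387, -0.1407, -0.0847, -0.0852] knob n -0.1153610881804345 anvil x from front 0.6002534236774026 knob d 0.5959757204230941
```

```bash
python3 -c "
from h import *
go([.442,-.0328,.22],.17+np.pi)
go([.442,-.0328,.06],.17+np.pi)"
```

```text
offset [0.119 0.456 0.107] dr [ 0.    -0.001 -0.011] mm 120.74465354160311
offset [0.119 0.456 0.747] dr [ 0.    -0.001 -0.011] mm 220.7769668931427
```

```bash
python3 -m pendant '[{"offset":[0.03,0.12,0.03],"dr":[0,0,-0.01],"jaw":1},{"offset":[0.07,0.27,0.06],"dr":[0,0,-0.01],"jaw":1},{"offset":[0.1,0.4,0.107],"dr":[0,0,-0.01],"jaw":1},{"offset":[0.119,0.456,0.107],"dr":[0,0,-0.01],"jaw":1},{"offset":[0.119,0.456,0.107],"dr":[0,0,-0.01],"jaw":1}]'
python3 -m pendant '[{"offset":[0,0,0.12],"dr":[0,0,0],"jaw":1},{"offset":[0,0,0.28],"dr":[0,0,0],"jaw":1},{"offset":[0,0,0.44],"dr":[0,0,0],"jaw":1},{"offset":[0,0,0.58],"dr":[0,0,0],"jaw":1},{"offset":[0,0,0.64],"dr":[0,0,0],"jaw":1}]'
python3 -m pendant '[{"offset":[0,0,0],"dr":[0,0,0],"jaw":1},{"offset":[0,0,0],"dr":[0,0,0],"jaw":1},{"offset":[0,0,0],"dr":[0,0,0],"jaw":1},{"offset":[0,0,0],"dr":[0,0,0],"jaw":1},{"offset":[0,0,0],"dr":[0,0,0],"jaw":1}]'
python3 - <<'E'
from h import *
import cv2,pickle
go([.442,-.0328,.035],.17+np.pi)
st=get_state();im=get_image("wrist");pickle.dump(st,open("w3.pkl","wb"));im2=get_image("scene")
a=cv2.resize(im[:,:,::-1],(512,384));b=cv2.resize(im2[150:270,230:330,::-1],(288,346),interpolation=cv2.INTER_CUBIC)
import numpy as np
o=np.zeros((384,800,3),np.uint8);o[:,:512]=a;o[:346,512:]=b
cv2.imwrite("pics/w3.png",o)
E
```

```text
t: 7.2
position: [0.4414, -0.0313, 0.2206]
orientation: [-3.141, 0.0, -2.969]
contact_force: [-0.7, -0.9, -0.9]
opening: 0.129
grasp_force: 58.8
t: 7.7
position: [0.4407, -0.0328, 0.0575]
orientation: [3.14, -0.003, -2.972]
contact_force: [0.3, 0.2, -0.1]
opening: 0.13
grasp_force: 58.9
t: 8.2
position: [0.4425, -0.0326, 0.0614]
orientation: [-3.141, 0.001, -2.971]
contact_force: [-0.4, -0.2, -0.0]
opening: 0.131
grasp_force: 58.9
offset [ 0.002 -0.     0.105] dr [-0.002  0.003  0.001] mm 26.374691106328847
```

View pics/w3.png

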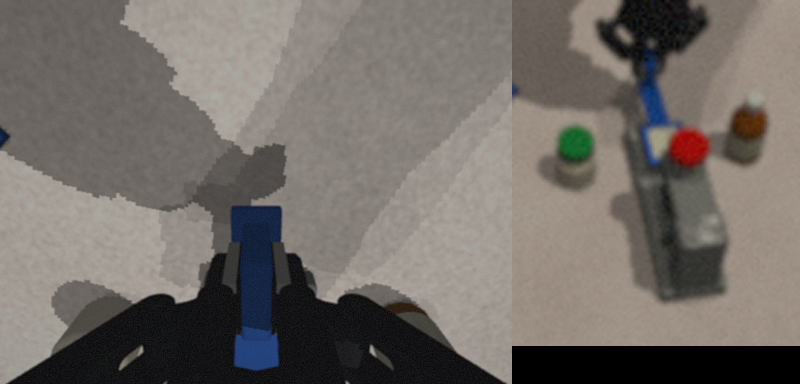

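The wrist view shows the paddle straight in the jaws (tab at (257,290)). The scene crop shows the tag at (660,140) over the base, between the jar and the bottle and in front of the stamp. Lower it next.

```bash
python3 -m pendant '[{"offset":[0,0,0.05],"dr":[0,0,0],"jaw":1},{"offset":[0,0,0.08],"dr":[0,0,0],"jaw":1},{"offset":[0,0,0.105],"dr":[0,0,0],"jaw":1},{"offset":[0,0,0.105],"dr":[0,0,0],"jaw":1},{"offset":[0,0,0.105],"dr":[0,0,0],"jaw":1}]'
python3 -m pendant '[{"offset":[0,0,0.005],"dr":[0,0,0],"jaw":1},{"offset":[0,0,0.01],"dr":[0,0,0],"jaw":1},{"offset":[0,0,0.01],"dr":[0,0,0],"jaw":1},{"offset":[0,0,0.01],"dr":[0,0,0],"jaw":1},{"offset":[0,0,0.01],"dr":[0,0,0],"jaw":1}]'
python3 -c "
from h import *
print(get_state()['ft_torque'])
go([.6095-.098*.9856,-.004-.098*.1692,.032],.17+np.pi)"
```

```text
t: 8.8
position: [0.4416, -0.0323, 0.0338]
orientation: [3.141, -0.001, -2.971]
contact_force: [-0.8, 0.0, -0.1]
opening: 0.132
grasp_force: 58.9
t: 9.3
position: [0.4419, -0.0324, 0.0316]
orientation: [-3.141, 0.0, -2.971]
contact_force: [0.3, 1.0, -0.4]
opening: 0.13
grasp_force: 58.9
[ 0.01747668  0.02033911 -0.0034143 ]
offset [-0.288 -0.002 -0.001] dr [-0.  0.  0.] mm 72.02579284794875
```

```bash
python3 -m pendant '[{"offset":[-0.06,0,0],"dr":[0,0,0],"jaw":1},{"offset":[-0.12,0,0],"dr":[0,0,0],"jaw":1},{"offset":[-0.18,0,0],"dr":[0,0,0],"jaw":1},{"offset":[-0.24,0,0],"dr":[0,0,0],"jaw":1},{"offset":[-0.28,0,0],"dr":[0,0,0],"jaw":1}]'
python3 -m pendant '[{"offset":[-0.004,0,0],"dr":[0,0,0],"jaw":1},{"offset":[-0.008,0,0],"dr":[0,0,0],"jaw":1},{"offset":[-0.012,0,0],"dr":[0,0,0],"jaw":1},{"offset":[-0.016,0,0],"dr":[0,0,0],"jaw":1},{"offset":[-0.016,0,0],"dr":[0,0,0],"jaw":1}]'
python3 -c "
from h import *
print(get_state()['ft_torque'])
go([.6095-.095*.9856,-.004-.095*.1692,.0315],.17+np.pi)"
```

```text
t: 9.8
position: [0.5117, -0.0204, 0.0316]
orientation: [-3.141, 0.0, -2.971]
contact_force: [1.0, 0.2, -1.2]
opening: 0.132
grasp_force: 58.9
t: 10.3
position: [0.5146, -0.0199, 0.0316]
orientation: [-3.141, 0.0, -2.972]
contact_force: [0.6, -0.2, -1.1]
opening: 0.133
grasp_force: 58.9
[0.0020536  0.07952396 0.05368271]
offset [-0.005 -0.002  0.   ] dr [-0.  0.  0.] mm 1.2628076354200186
```

```bash
python3 -m pendant '[{"offset":[-0.004,0,0],"dr":[0,0,0],"jaw":1},{"offset":[-0.008,0,0],"dr":[0,0,0],"jaw":1},{"offset":[-0.012,0,0],"dr":[0,0,0],"jaw":1},{"offset":[-0.012,0,0],"dr":[0,0,0],"jaw":1},{"offset":[-0.012,0,0],"dr":[0,0,0],"jaw":1}]'
python3 -c "
from h import *
import cv2
s=get_state();print(s['contact_force'],s['ft_torque'])
im=get_image('top');cv2.imwrite('pics/t4.png',cv2.resize(im[140:220,205:275,::-1],None,fx=7,fy=7,interpolation=cv2.INTER_CUBIC))"
```

```text
t: 10.8
position: [0.5177, -0.0193, 0.0315]
orientation: [-3.141, -0.0, -2.971]
contact_force: [0.7, -0.9, -0.3]
opening: 0.133
grasp_force: 59.0
[ 0.68323163 -0.85760153 -0.29899428] [-0.01278195 -0.00357992 -0.04557439]
```

```bash
python3 -m pendant '[{"offset":[-0.004,0,0],"dr":[0,0,0],"jaw":1},{"offset":[-0.008,0,0],"dr":[0,0,0],"jaw":1},{"offset":[-0.008,0,0],"dr":[0,0,0],"jaw":1},{"offset":[-0.008,0,0],"dr":[0,0,0],"jaw":1},{"offset":[-0.008,0,0],"dr":[0,0,0],"jaw":1}]'
python3 -m pendant '[{"offset":[-0.004,0,0],"dr":[0,0,0],"jaw":1},{"offset":[-0.008,0,0],"dr":[0,0,0],"jaw":1},{"offset":[-0.008,0,0],"dr":[0,0,0],"jaw":1},{"offset":[-0.008,0,0],"dr":[0,0,0],"jaw":1},{"offset":[-0.008,0,0],"dr":[0,0,0],"jaw":1}]'
```

```text
t: 11.35
position: [0.5179, -0.019, 0.0313]
orientation: [3.141, -0.004, -2.972]
contact_force: [-11.9, -2.7, 5.7]
opening: 0.13
grasp_force: 60.0
t: 11.85
position: [0.5179, -0.019, 0.0313]
orientation: [3.142, -0.008, -2.972]
contact_force: [-23.6, -4.2, 15.6]
opening: 0.131
grasp_force: 61.5
```

```bash
python3 -m pendant '[{"offset":[0.016,0,0],"dr":[0,0,0],"jaw":1},{"offset":[0.018,0,0],"dr":[0,0,0],"jaw":1},{"offset":[0.018,0,0.002],"dr":[0,0,0],"jaw":1},{"offset":[0.018,0,0.002],"dr":[0,0,0],"jaw":1},{"offset":[0.018,0,0.002],"dr":[0,0,0],"jaw":1}]'
python3 -m pendant '[{"offset":[0,0,0],"dr":[0,0,0],"jaw":0.5},{"offset":[0,0,0],"dr":[0,0,0],"jaw":0.2},{"offset":[0,0,0],"dr":[0,0,0],"jaw":0},{"offset":[0,0,0],"dr":[0,0,0],"jaw":0},{"offset":[0,0,0],"dr":[0,0,0],"jaw":0}]'
python3 -m pendant '[{"offset":[0,0,-0.05],"dr":[0,0,0],"jaw":0},{"offset":[0,0,-0.18],"dr":[0,0,0],"jaw":0},{"offset":[0,0,-0.36],"dr":[0,0,0],"jaw":0},{"offset":[0,0,-0.54],"dr":[0,0,0],"jaw":0},{"offset":[0,0,-0.7],"dr":[0,0,0],"jaw":0}]'
python3 - <<'E'
from h import *
import cv2,pickle
go([.475,-.02,.25],.17+np.pi)
E
```

```text
t: 12.35
position: [0.5175, -0.0194, 0.0312]
orientation: [-3.141, 0.0, -2.971]
contact_force: [-0.7, 0.2, 2.9]
opening: 0.132
grasp_force: 59.3
t: 12.85
position: [0.5172, -0.0194, 0.031]
orientation: [-3.142, -0.0, -2.971]
contact_force: [-0.3, -0.1, 0.2]
opening: 0.496
grasp_force: 0.0
t: 13.35
position: [0.5172, -0.0194, 0.2095]
orientation: [-3.141, 0.002, -2.971]
contact_force: [0.2, -1.2, 0.5]
opening: 0.497
grasp_force: 0.0
offset [ 0.167  0.026 -0.162] dr [-0.002  0.004  0.001] mm 58.54896217203429
```

```bash
python3 -m pendant '[{"offset":[0.1,0.02,-0.1],"dr":[0,0,0],"jaw":0},{"offset":[0.2,0.02,-0.2],"dr":[0,0,0],"jaw":0},{"offset":[0.22,0.02,-0.2],"dr":[0,0,0],"jaw":0},{"offset":[0.22,0.02,-0.2],"dr":[0,0,0],"jaw":0},{"offset":[0.22,0.02,-0.2],"dr":[0,0,0],"jaw":0}]'
python3 - <<'E'
from h import *
import cv2,pickle
st=get_state();im=get_image("wrist");pickle.dump(st,open("w5.pkl","wb"))
cv2.imwrite("pics/w5.png",cv2.resize(im[90:384,60:452,::-1],(800,600),interpolation=cv2.INTER_CUBIC))
E
```

```text
t: 13.85
position: [0.4623, -0.0237, 0.2556]
orientation: [3.141, -0.0, -2.972]
contact_force: [0.8, -0.3, -0.2]
opening: 0.495
grasp_force: 0.0
```

View pics/w5.png

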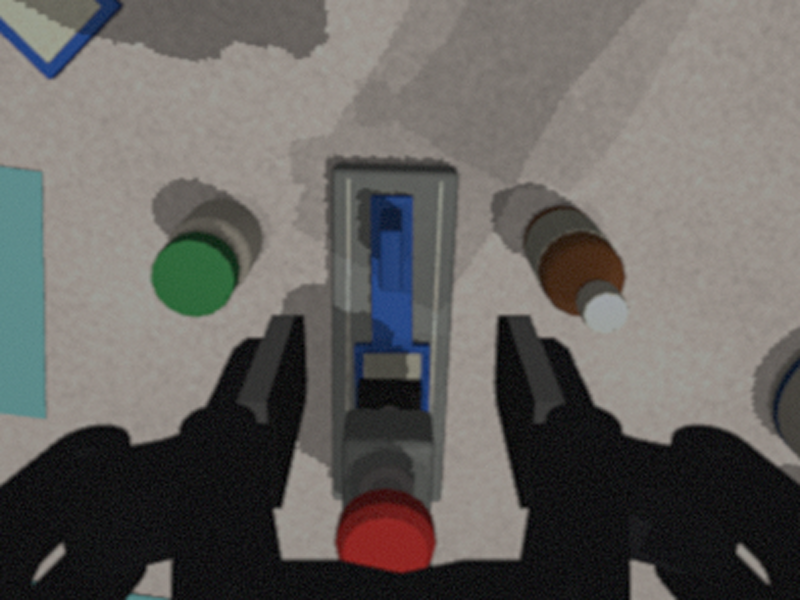

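Run:
```python
from h import *
import pickle
st=pickle.load(open("w5.pkl","rb"));c=cam("wrist",st)
P=lambda u,v,z:back(c,(60+(u+.5)*.49-.5,90+(v+.5)*.49-.5),z)
k=P(386,538,.162);print(k)
d=np.array([np.cos(.17),np.sin(.17),0]);n=np.array([-d[1],d[0],0])
print("knob",k@d,k@n,"tag n",P(393,348,.026)@n,"neck n",P(392,198,.026)@n,"end d",P(392,196,.026)@d+.118)
g=[.607,-.0055,.2]
go([.607,-.0055,.2],.17+np.pi)
```

```text
[ 0.60264972 -0.00647126  0.162     ]
knob 0.5928675604126317 -0.10833567229173602 tag n -0.10673833665830218 neck n -0.10694581305304002 end d 0.6019632446687126
offset [-0.583 -0.027  0.22 ] dr [ 0.001 -0.002  0.   ] mm 156.0525561606611
```

```bash
python3 -m pendant '[{"offset":[-0.12,0,0],"dr":[0,0,0],"jaw":1},{"offset":[-0.28,-0.01,0],"dr":[0,0,0],"jaw":1},{"offset":[-0.44,-0.02,0],"dr":[0,0,0],"jaw":1},{"offset":[-0.55,-0.025,0],"dr":[0,0,0],"jaw":1},{"offset":[-0.58,-0.025,0],"dr":[0,0,0],"jaw":1}]'
python3 -m pendant '[{"offset":[0,0,0.08],"dr":[0,0,0],"jaw":1},{"offset":[0,0,0.16],"dr":[0,0,0],"jaw":1},{"offset":[0,0,0.26],"dr":[0,0,0],"jaw":1},{"offset":[0,0,0.32],"dr":[0,0,0],"jaw":1},{"offset":[0,0,0.32],"dr":[0,0,0],"jaw":1}]'
python3 -c "
from h import *
go([.607,-.0055,.14],.17+np.pi)"
```

```text
t: 14.4
position: [0.6078, -0.0048, 0.2532]
orientation: [3.14, -0.003, -2.971]
contact_force: [0.6, -0.6, 0.2]
opening: 0.005
grasp_force: 0.0
t: 14.9
position: [0.6044, -0.005, 0.1731]
orientation: [3.14, -0.004, -2.971]
contact_force: [-0.7, -0.5, -0.4]
opening: 0.002
grasp_force: 0.0
offset [-0.011 -0.004  0.132] dr [ 0.004 -0.009  0.   ] mm 33.19079153843802
```

```bash
python3 -m pendant '[{"offset":[0,0,0.03],"dr":[0,0,0],"jaw":1},{"offset":[0,0,0.06],"dr":[0,0,0],"jaw":1},{"offset":[0,0,0.09],"dr":[0,0,0],"jaw":1},{"offset":[0,0,0.12],"dr":[0,0,0],"jaw":1},{"offset":[0,0,0.132],"dr":[0,0,0],"jaw":1}]'
python3 -m pendant '[{"offset":[0,0,0],"dr":[0,0,0],"jaw":1},{"offset":[0,0,0],"dr":[0,0,0],"jaw":1},{"offset":[0,0,0],"dr":[0,0,0],"jaw":1},{"offset":[0,0,0],"dr":[0,0,0],"jaw":1},{"offset":[0,0,0],"dr":[0,0,0],"jaw":1}]'
```

```text
t: 15.4
position: [0.6068, -0.0056, 0.1435]
orientation: [-3.141, 0.002, -2.971]
contact_force: [-0.0, -0.1, 7.4]
opening: 0.001
grasp_force: 3.9
t: 15.9
position: [0.6068, -0.0056, 0.1442]
orientation: [-3.141, 0.002, -2.971]
contact_force: [-0.1, 0.2, 8.2]
opening: 0.001
grasp_force: 3.5
```

```bash
python3 -m pendant '[{"offset":[0,0,0.012],"dr":[0,0,0],"jaw":1},{"offset":[0,0,0.02],"dr":[0,0,0],"jaw":1},{"offset":[0,0,0.024],"dr":[0,0,0],"jaw":1},{"offset":[0,0,0.024],"dr":[0,0,0],"jaw":1},{"offset":[0,0,0.024],"dr":[0,0,0],"jaw":1}]'
python3 -m pendant '[{"offset":[0,0,0.002],"dr":[0,0,0],"jaw":1},{"offset":[0,0,0.005],"dr":[0,0,0],"jaw":1},{"offset":[0,0,0.005],"dr":[0,0,0],"jaw":1},{"offset":[0,0,0.005],"dr":[0,0,0],"jaw":1},{"offset":[0,0,0.005],"dr":[0,0,0],"jaw":1}]'
```

```text
t: 16.4
position: [0.607, -0.0056, 0.14]
orientation: [-3.14, 0.003, -2.971]
contact_force: [-6.3, 1.2, 17.5]
opening: -0.004
grasp_force: 9.2
t: 16.9
position: [0.6071, -0.0056, 0.1399]
orientation: [-3.14, 0.004, -2.971]
contact_force: [-9.6, 1.3, 25.6]
opening: -0.001
grasp_force: 13.1
```

```bash
python3 -m pendant '[{"offset":[0,0,-0.05],"dr":[0,0,0],"jaw":1},{"offset":[0,0,-0.1],"dr":[0,0,0],"jaw":1},{"offset":[0,0,-0.2],"dr":[0,0,0],"jaw":1},{"offset":[0,0,-0.35],"dr":[0,0,0],"jaw":1},{"offset":[0,0,-0.5],"dr":[0,0,0],"jaw":1}]'
python3 -c "
from h import *
plan([.54,.283,.29],0,2)"
```

```text
t: 17.4
position: [0.6056, -0.0052, 0.2615]
orientation: [3.141, -0.001, -2.971]
contact_force: [0.4, 0.4, 0.2]
opening: 0.004
grasp_force: 0.0
[ 0.032  0.59  -0.057] drz 0.0
[ 0.032  0.59  -0.057] drz 0.0
```

```bash
python3 -m pendant '[{"offset":[0.01,0.12,-0.03],"dr":[0,0,0],"jaw":-0.3},{"offset":[0.02,0.3,-0.057],"dr":[0,0,0],"jaw":-0.3},{"offset":[0.03,0.48,-0.057],"dr":[0,0,0],"jaw":-0.3},{"offset":[0.03,0.59,-0.057],"dr":[0,0,0],"jaw":-0.3},{"offset":[0.03,0.59,-0.057],"dr":[0,0,0],"jaw":-0.3}]'
python3 -m pendant '[{"offset":[0.01,0.15,-0.03],"dr":[0,0,0],"jaw":-0.3},{"offset":[0.02,0.33,-0.057],"dr":[0,0,0],"jaw":-0.3},{"offset":[0.03,0.5,-0.057],"dr":[0,0,0],"jaw":-0.3},{"offset":[0.03,0.59,-0.057],"dr":[0,0,0],"jaw":-0.3},{"offset":[0.03,0.59,-0.057],"dr":[0,0,0],"jaw":-0.3}]'
python3 -m pendant '[{"offset":[0,0,0],"dr":[0,0,0],"jaw":-0.3},{"offset":[0,0,0],"dr":[0,0,0],"jaw":-0.3},{"offset":[0,0,0],"dr":[0,0,0],"jaw":-0.3},{"offset":[0,0,0],"dr":[0,0,0],"jaw":-0.3},{"offset":[0,0,0],"dr":[0,0,0],"jaw":-0.3}]'
python3 - <<'E'
from h import *
import cv2,pickle
st=get_state();im=get_image("wrist");pickle.dump(st,open("w6.pkl","wb"))
cv2.imwrite("pics/w6.png",cv2.resize(im[90:384,60:452,::-1],(800,600),interpolation=cv2.INTER_CUBIC))
E
```

```text
t: 17.9
position: [0.5728, 0.142, 0.2752]
orientation: [3.141, 0.0, -2.968]
contact_force: [1.6, -0.8, 1.1]
opening: 0.652
grasp_force: 0.0
t: 18.4
position: [0.5407, 0.2849, 0.2889]
orientation: [3.141, -0.0, -2.968]
contact_force: [-0.4, -0.6, 0.5]
opening: 0.648
grasp_force: 0.0
t: 18.9
position: [0.5416, 0.2822, 0.2893]
orientation: [-3.141, 0.0, -2.972]
contact_force: [0.1, 0.1, -0.4]
opening: 0.647
grasp_force: 0.0
```

View pics/w6.png

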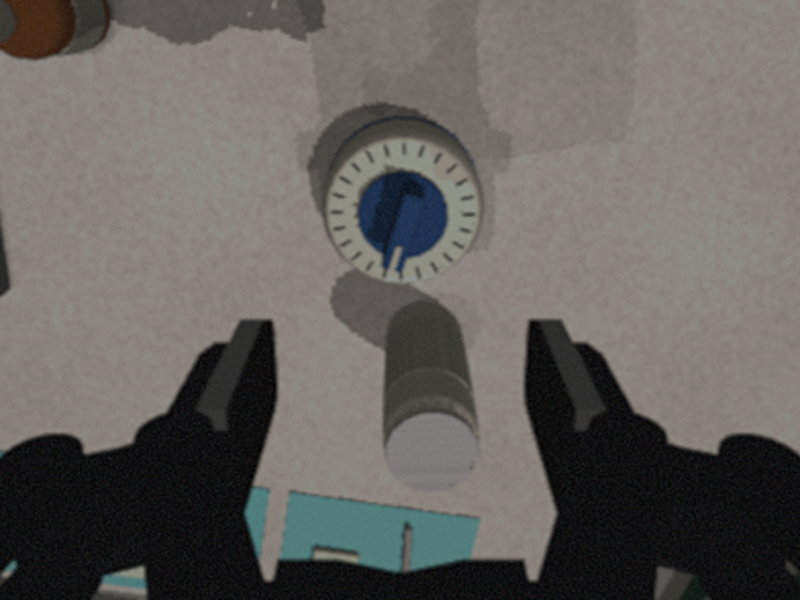

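Run:
```python
from h import *
import pickle
st=pickle.load(open("w6.pkl","rb"));c=cam("wrist",st)
P=lambda u,v,z:back(c,(60+(u+.5)*.49-.5,90+(v+.5)*.49-.5),z)
print("disc",P(404,210,.05),"flange",P(403,214,.057))
a,b=P(411,188,.087),P(393,268,.087);print(a,b,np.linalg.norm(a-b),(a+b)/2)
y=np.arctan2(*(b-a)[[1,0]]);print("wing yaw",y,"tool yaw",st['orientation'][2],"joints",get_state()['joints'])
d,n=np.array([np.cos(y),np.sin(y)]),np.array([-np.sin(y),np.cos(y)])
print("can",P(432,450,.13))
```

```text
disc [0.58441519 0.29092368 0.05      ] flange [0.58466998 0.29036164 0.057     ]
[0.56064011 0.29030501 0.087     ] [0.60583958 0.28849125 0.087     ] 0.04523584648061529 [0.58323984 0.28939813 0.087     ]
wing yaw -0.04010630977250087 tool yaw -2.9722560447814654 joints [ 2.66930729e-01  1.60789780e-01  2.64526173e-01  1.67446564e+00
 -8.28191636e-05  9.73720107e-02]
can [0.68363985 0.32211279 0.13      ]
```

```bash
python3 -c "
from h import *
go([.584,.2897,.12],-.04+np.pi)"
```

```text
offset [-0.172  0.     0.677] dr [-0.     0.     0.419] mm 174.7112434524707
```

```bash
python3 -m pendant '[{"offset":[-0.06,0,0.12],"dr":[0,0,0.2],"jaw":-0.3},{"offset":[-0.12,0,0.3],"dr":[0,0,0.42],"jaw":-0.3},{"offset":[-0.172,0,0.5],"dr":[0,0,0.42],"jaw":-0.3},{"offset":[-0.172,0,0.62],"dr":[0,0,0.42],"jaw":-0.3},{"offset":[-0.172,0,0.677],"dr":[0,0,0.42],"jaw":-0.3}]' 70
python3 -m pendant '[{"offset":[0,0,0],"dr":[0,0,0],"jaw":-0.3},{"offset":[0,0,0],"dr":[0,0,0],"jaw":-0.3},{"offset":[0,0,0],"dr":[0,0,0],"jaw":-0.3},{"offset":[0,0,0],"dr":[0,0,0],"jaw":-0.3},{"offset":[0,0,0],"dr":[0,0,0],"jaw":-0.3}]'
python3 -c "
from h import *
go([.584,.2897,.062],-.04+np.pi)"
```

```text
t: 19.45
position: [0.5819, 0.2894, 0.1158]
orientation: [-3.14, -0.005, 3.102]
contact_force: [0.4, -0.3, 0.2]
opening: 0.648
grasp_force: 0.0
t: 19.95
position: [0.5844, 0.2903, 0.1214]
orientation: [3.141, 0.002, 3.102]
contact_force: [0.2, -0.2, -1.3]
opening: 0.65
grasp_force: 0.0
offset [ 0.002 -0.003  0.237] dr [0.001 0.004 0.001] mm 59.36868772727301
```

```bash
python3 -m pendant '[{"offset":[0,0,0.08],"dr":[0,0,0],"jaw":-0.3},{"offset":[0,0,0.16],"dr":[0,0,0],"jaw":-0.3},{"offset":[0,0,0.22],"dr":[0,0,0],"jaw":-0.3},{"offset":[0,0,0.232],"dr":[0,0,0],"jaw":-0.3},{"offset":[0,0,0.232],"dr":[0,0,0],"jaw":-0.3}]' 70
python3 -m pendant '[{"offset":[0,0,0],"dr":[0,0,0],"jaw":0.3},{"offset":[0,0,0],"dr":[0,0,0],"jaw":0.6},{"offset":[0,0,0],"dr":[0,0,0],"jaw":1},{"offset":[0,0,0],"dr":[0,0,0],"jaw":1},{"offset":[0,0,0],"dr":[0,0,0],"jaw":1}]' 70
python3 -m pendant '[{"offset":[0,0,0],"dr":[0,0,0],"jaw":1},{"offset":[0,0,0],"dr":[0,0,0],"jaw":1},{"offset":[0,0,0],"dr":[0,0,0],"jaw":1},{"offset":[0,0,0],"dr":[0,0,0],"jaw":1},{"offset":[0,0,0],"dr":[0,0,0],"jaw":1}]' 70
python3 -c "
from h import *
s=get_state();print(s['ft_torque'],s['joints'][5],s['contact_force'])"
```

```text
t: 20.45
position: [0.5835, 0.29, 0.0619]
orientation: [-3.141, -0.001, 3.102]
contact_force: [0.3, 0.8, 0.6]
opening: 0.646
grasp_force: 0.0
t: 20.95
position: [0.5842, 0.2908, 0.0632]
orientation: [3.14, 0.001, 3.102]
contact_force: [-1.4, 2.8, 6.3]
opening: 0.123
grasp_force: 69.2
t: 21.45
position: [0.5842, 0.2908, 0.0631]
orientation: [3.14, 0.001, 3.102]
contact_force: [-3.2, 4.1, 6.2]
opening: 0.123
grasp_force: 69.2
[0.70147654 0.302841   0.0150635 ] 0.3009898007633882 [-3.21726859  4.05893856  6.23349442]
```

```bash
python3 -m pendant '[{"offset":[0,0,0],"dr":[0,0,0.2],"jaw":1},{"offset":[0,0,0],"dr":[0,0,0.4],"jaw":1},{"offset":[0,0,0],"dr":[0,0,0.6],"jaw":1},{"offset":[0,0,0],"dr":[0,0,0.8],"jaw":1},{"offset":[0,0,0],"dr":[0,0,0.9],"jaw":1}]'
python3 -c "
from h import *
s=get_state();print(s['ft_torque'],s['joints'][5])"
python3 -m pendant '[{"offset":[0,0,0],"dr":[0,0,0.2],"jaw":1},{"offset":[0,0,0],"dr":[0,0,0.4],"jaw":1},{"offset":[0,0,0],"dr":[0,0,0.6],"jaw":1},{"offset":[0,0,0],"dr":[0,0,0.8],"jaw":1},{"offset":[0,0,0],"dr":[0,0,0.9],"jaw":1}]'
python3 -c "
from h import *
s=get_state();print(s['ft_torque'],s['joints'][5])"
```

```text
t: 21.95
position: [0.5843, 0.2913, 0.0632]
orientation: [3.139, 0.001, 2.649]
contact_force: [-0.8, 6.0, 5.5]
opening: 0.124
grasp_force: 69.1
[1.12452598 0.16913506 0.0930738 ] 0.7545729472315139
t: 22.45
position: [0.5846, 0.2916, 0.0632]
orientation: [3.138, -0.001, 2.199]
contact_force: [1.0, 8.0, 3.2]
opening: 0.124
grasp_force: 68.8
[ 1.48532777 -0.19148046  0.10479997] 1.2045225177764856
```

```bash
python3 -m pendant '[{"offset":[0.004,0.003,0],"dr":[0,0,0.2],"jaw":1},{"offset":[0.004,0.003,0],"dr":[0,0,0.4],"jaw":1},{"offset":[0.004,0.003,0],"dr":[0,0,0.6],"jaw":1},{"offset":[0.004,0.003,0],"dr":[0,0,0.8],"jaw":1},{"offset":[0.004,0.003,0],"dr":[0,0,0.9],"jaw":1}]'
python3 -c "
from h import *
s=get_state();print(s['ft_torque'],s['joints'][5])"
python3 -m pendant '[{"offset":[0,0,0],"dr":[0,0,0.2],"jaw":1},{"offset":[0,0,0],"dr":[0,0,0.4],"jaw":1},{"offset":[0,0,0],"dr":[0,0,0.5],"jaw":1},{"offset":[0,0,0],"dr":[0,0,0.5],"jaw":1},{"offset":[0,0,0],"dr":[0,0,0.5],"jaw":1}]'
python3 -c "
from h import *
s=get_state();print(s['ft_torque'],s['joints'][5])"
```

```text
t: 22.95
position: [0.585, 0.292, 0.0632]
orientation: [3.138, -0.001, 1.748]
contact_force: [3.1, 3.8, 2.5]
opening: 0.123
grasp_force: 68.8
[ 0.68685547 -0.47807955  0.09772588] 1.6564303477906734
t: 23.45
position: [0.5853, 0.292, 0.0632]
orientation: [3.138, -0.002, 1.502]
contact_force: [4.7, 4.0, 2.2]
opening: 0.123
grasp_force: 68.7
[ 0.78270289 -0.63818781  0.01404447] 1.9029289824886064
```

```bash
python3 -m pendant '[{"offset":[0.003,0.003,0],"dr":[0,0,0.2],"jaw":1},{"offset":[0.003,0.003,0],"dr":[0,0,0.4],"jaw":1},{"offset":[0.003,0.003,0],"dr":[0,0,0.5],"jaw":1},{"offset":[0.003,0.003,0],"dr":[0,0,0.6],"jaw":1},{"offset":[0.003,0.003,0],"dr":[0,0,0.6],"jaw":1}]'
python3 -c "
from h import *
s=get_state();print(s['ft_torque'],s['joints'][5])"
python3 -m pendant '[{"offset":[0,0,0],"dr":[0,0,0.1],"jaw":1},{"offset":[0,0,0],"dr":[0,0,0.2],"jaw":1},{"offset":[0,0,0],"dr":[0,0,0.3],"jaw":1},{"offset":[0,0,0],"dr":[0,0,0.4],"jaw":1},{"offset":[0,0,0],"dr":[0,0,0.5],"jaw":1}]'
python3 -c "
from h import *
s=get_state();print(s['ft_torque'],s['joints'][5])"
```

```text
t: 23.95
position: [0.5857, 0.2921, 0.0632]
orientation: [3.139, -0.001, 1.201]
contact_force: [3.3, 0.2, 6.6]
opening: 0.129
grasp_force: 69.2
[ 0.02320827 -0.32501762 -0.04130898] 2.2042475920025737
t: 24.45
position: [0.5859, 0.292, 0.0632]
orientation: [3.139, -0.002, 0.951]
contact_force: [4.3, 0.4, 4.5]
opening: 0.126
grasp_force: 69.0
[-0.08215065 -0.61642334  0.1121789 ] 2.453842475067134
```

```bash
python3 -m pendant '[{"offset":[0,0,0],"dr":[0,0,0.1],"jaw":1},{"offset":[0,0,0],"dr":[0,0,0.2],"jaw":1},{"offset":[0,0,0],"dr":[0,0,0.3],"jaw":1},{"offset":[0,0,0],"dr":[0,0,0.4],"jaw":1},{"offset":[0,0,0],"dr":[0,0,0.5],"jaw":1}]'
python3 -c "
from h import *
s=get_state();print(s['ft_torque'],s['joints'][5])"
python3 -m pendant '[{"offset":[0,0,0],"dr":[0,0,0.1],"jaw":1},{"offset":[0,0,0],"dr":[0,0,0.2],"jaw":1},{"offset":[0,0,0],"dr":[0,0,0.3],"jaw":1},{"offset":[0,0,0],"dr":[0,0,0.4],"jaw":1},{"offset":[0,0,0],"dr":[0,0,0.4],"jaw":1}]'
python3 -c "
from h import *
s=get_state();print(s['ft_torque'],s['joints'][5])"
```

```text
t: 24.95
position: [0.5862, 0.2918, 0.0632]
orientation: [3.139, -0.002, 0.701]
contact_force: [4.1, -1.0, 5.2]
opening: 0.125
grasp_force: 69.0
[-0.19866063 -0.80595605  0.12953831] 2.7038969581728294
t: 25.45
position: [0.5862, 0.2916, 0.0631]
orientation: [3.139, -0.003, 0.501]
contact_force: [5.0, -2.1, 4.5]
opening: 0.128
grasp_force: 69.1
[-0.35589645 -0.83793405  0.34297297] 2.9031741101834614
```

```bash
python3 -m pendant '[{"offset":[0,0,0],"dr":[0,0,0.05],"jaw":1},{"offset":[0,0,0],"dr":[0,0,0.1],"jaw":1},{"offset":[0,0,0],"dr":[0,0,0.15],"jaw":1},{"offset":[0,0,0],"dr":[0,0,0.15],"jaw":1},{"offset":[0,0,0],"dr":[0,0,0.15],"jaw":1}]'
python3 -c "
from h import *
s=get_state();print(s['ft_torque'],s['joints'][5])"
```

```text
t: 25.95
position: [0.5863, 0.2916, 0.0632]
orientation: [3.139, -0.003, 0.429]
contact_force: [4.6, -2.2, 4.2]
opening: 0.121
grasp_force: 69.2
[-0.48601741 -0.88836616  0.66720945] 2.976050607961188
```

```bash
python3 -m pendant '[{"offset":[0,0,0],"dr":[0,0,0],"jaw":0.6},{"offset":[0,0,0],"dr":[0,0,0],"jaw":0.2},{"offset":[0,0,0],"dr":[0,0,0],"jaw":-0.1},{"offset":[0,0,0],"dr":[0,0,0],"jaw":-0.3},{"offset":[0,0,0],"dr":[0,0,0],"jaw":-0.3}]'
python3 -m pendant '[{"offset":[0,0,-0.1],"dr":[0,0,0],"jaw":-0.3},{"offset":[0,0,-0.28],"dr":[0,0,0],"jaw":-0.3},{"offset":[0,0,-0.46],"dr":[0,0,0],"jaw":-0.3},{"offset":[0,0,-0.64],"dr":[0,0,0],"jaw":-0.3},{"offset":[0,0,-0.8],"dr":[0,0,0],"jaw":-0.3}]'
python3 -m pendant '[{"offset":[-0.4,0,0],"dr":[0,0,-0.3],"jaw":-0.3},{"offset":[-0.5,0,0],"dr":[0,0,-0.6],"jaw":-0.3},{"offset":[-0.5,0,0],"dr":[0,0,-0.9],"jaw":-0.3},{"offset":[-0.5,0,0],"dr":[0,0,-0.9],"jaw":-0.3},{"offset":[-0.5,0,0],"dr":[0,0,-0.9],"jaw":-0.3}]'
python3 - <<'E'
from h import *
import cv2,pickle
st=get_state();pickle.dump(st,open("w7.pkl","wb"))
w=get_image("wrist");t=get_image("top")
K,R,T=cam("wrist",st);p=K@(R@np.array([.585,.291,.087])+T);p=p[:2]/p[2];print(p)
u,v=int(np.clip(p[0],50,461)),int(np.clip(p[1],50,333));print(u,v)
o=np.zeros((600,800,3),np.uint8)
o[:400,:400]=cv2.resize(w[v-50:v+50,u-50:u+50,::-1],(400,400),interpolation=cv2.INTER_CUBIC)
o[:600,400:]=cv2.resize(t[145:220,200:250,::-1],(400,600),interpolation=cv2.INTER_CUBIC)
o[400:,:400]=cv2.resize(t[140:215,130:280,::-1],(400,200),interpolation=cv2.INTER_CUBIC)
cv2.imwrite("pics/w7.png",o)
E
```

```text
t: 26.45
position: [0.5843, 0.2921, 0.0618]
orientation: [3.142, 0.001, 0.427]
contact_force: [0.4, -0.6, -0.6]
opening: 0.649
grasp_force: 0.0
t: 26.95
position: [0.5844, 0.2921, 0.2646]
orientation: [3.141, -0.001, 0.427]
contact_force: [1.3, -0.1, -0.4]
opening: 0.651
grasp_force: 0.0
t: 27.45
position: [0.4708, 0.2404, 0.2624]
orientation: [3.141, -0.001, 0.875]
contact_force: [0.4, -0.3, -0.3]
opening: 0.649
grasp_force: 0.0
[318.85547678  43.24307951]
318 50
```

View pics/w7.png

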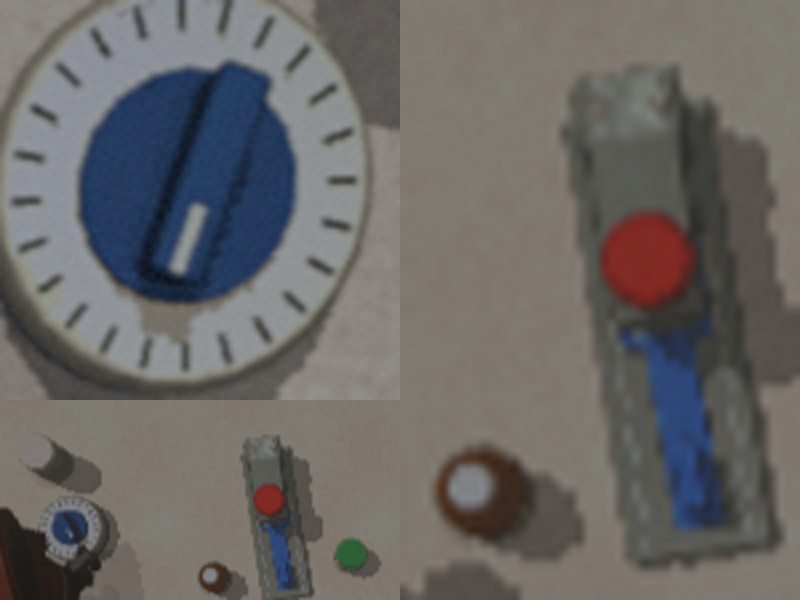

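The crop shows the key with the white pointer at its (180,270) end and the other end at (250,75). The paddle lies straight under the stamp, the plunger is up, and the bottle, jar and can are in place. Next is how far the key turned.

Run:
```python
from h import *
import pickle
c=cam("wrist",pickle.load(open("w7.pkl","rb")))
P=lambda u,v:back(c,(268+(u+.5)/4-.5,(v+.5)/4-.5),.087)
a,b=P(246,75),P(178,272);y=np.arctan2(*(b-a)[[1,0]]);print(a,b,(a+b)/2,np.linalg.norm(b-a),y, "turned", (-.04-y)%(2*np.pi))
```

```text
[0.60311497 0.30090492 0.087     ] [0.56874842 0.27901801 0.087     ] [0.58593169 0.28996146 0.087     ] 0.04074428104397595 -2.5745053984400594 turned 2.5345053984400594
```

```bash
python3 -c "
from workcell import *
print(sign_off())"
```

```text
the job is handed in; nothing more can be done
None
```

I've handed the job in after about 27 s of the 72 s, with no verdict shown. The blue paddle is in the stamper against the back stop, the plunger was pressed to its stop, held and is back up, and the key was wound about 2.5 rad until its torque rose as at a stop. The bottle, jar and can look undisturbed in the last picture; the orange paddle was not in it, but the arm never went near it after the grasp.

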